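Purge the steam wand and lock the steam supply off

ROBOT

A 6-joint arm with a two-finger parallel gripper is mounted at the origin on the work surface. World frame = base frame: x ahead of the robot, y to its left, z up, the work surface at z = 0. Lengths are in m, angles in rad, forces in N, time in s.
With the tool pointing down it reaches from about 0.375 to 0.975 m from the base axis. Payload 3.8 kg.
Tool frame: the origin (TCP) lies at the very end of the fingers, on their centre line; the grasp point (between the pads) lies 19 mm behind it; z points along the fingers, y is the line along which they close (so a half turn about z gives the same grasp; the last joint's range is limited). The gripper opens to 85 mm and grips with 20 to 120 N. Pads are 22 mm wide; open, the fingers measure 114 mm over their backs; the gripper's body (76 mm by 85 mm) begins 54 mm behind the grasp point. The pads swing forward as they close: fully open they stand 13 mm farther back than shut.
Start: joints at [-1.372, 0.264, 1.604, -0, 1.274, -0.037], TCP at [0.158, -0.656, 0.231] pointing down, gripper open.
Joint ranges: [-2.63, 2.63], [-0.94, 2.18], [0.31, 2.57], [-1.31, 4.45], [0, 2.66], [-2.55, 2.55]. Speed limits (rad/s): [2.57, 2.57, 3.14, 3.14, 3.14, 3.14].

INTERFACE

Orientations are given as a rotation vector (axis times angle).
In Python, from workcell import read_state, read_camera, calibration, finish_job gives the robot as it stands.
- The arm moves only by the tool step_arm, never from a script. Its argument "commands" is a list of rows, each an object of numbers: "fingers": the gripper's target within -1 to 1 (shut at 1, half-way at 0, fully open at -1); "dx", "dy", "dz": the shift along the tool's x, y, z in m; "roll": the turn about the tool's z in degrees. In form: [{"fingers": .., "dx": .., "dy": .., "dz": .., "roll": ..}, ...]. A call has 1 to 8 rows; each row is the pose to reach, as a shift and turn from the pose commanded when the call began, along the tool's axes at that moment; what a row does not reach only later rows make up. A row lasts 1/8 s, in which the tool goes at most 62.5 mm and 10.7 degrees, less where a joint would pass 70% of its speed; a pose out of reach is approached as far as the arm can. A call with a gripper value outside its range is refused whole. The fingers move at their own pace and stop on an object; "squeeze" is the grip in N (left out, the last holds). Time passes only in rows, so rows that repeat a pose let the fingers close. It gives the time, the measured TCP pose, the force, the opening and the grip force at its end, in the units of the state.
- read_state(): the state, without advancing time (a new reading comes with each control period).
- read_camera(name): name is "side" or "top" or "wrist"; returns (picture, depth): 480x640x3 uint8, blue, green, red; 480x640 float32, m along the optical axis (not along the pixel's ray), 0 where there is no reading.
- calibration(name): a dict with "intrinsics" (3x3 intrinsics, pixels), "k1" (the pictures are not rectified: a ray, as slopes to the right and down, at radius r is drawn at 1 + k1 r^2 times it, then the intrinsics apply), "world_to_cam" (4x4, takes a point from world to camera coordinates). Camera axes: x right, y up, looking along -z (the intrinsics and any distortion apply to the point x, -y, -z); pixel columns grow to the right and rows downward; lengths in m; the calibration is good to about 2 mm. A picture is of the moment at which its call begins: read the wrist's pose just before it. calibration takes no time and is no camera call; for the wrist camera it gives the pose at the moment of the call.
- finish_job(): hands the job in; it is judged then, once.
The state is a dict: "time": time; "q": joint angles; "joint_vel": joint speeds; "joint_torque": joint torques, N m; "tool_pos": TCP position; "tcp_rot": TCP orientation; "wrist_force": force on the tool from outside, world axes, zero at the start; "torque": the same for the moment, N m; "width": opening from 0.0 (shut) to 1.0 (fully open); "grip_force": force on a finger pad.
Only numpy, scipy, OpenCV 4.12 (cv2) and the standard library are available. Lean on these libraries where they do the work, as an engineer would, in place of code of your own. Each camera call takes 0.05 s, during which the arm holds its last target. There are 200 camera calls.

TASK

Close down the steam station: swing the steam wand until its tip hangs over the round drain cup of the drip tray, then tilt the joystick well over to the side marked by the round dome and hold it there for about two seconds so that the wand blows clear, and let it spring back to the middle. When it is centred, push the supply lever away through its stiff detent until it drops into the locked-off notch at the far end. Never let steam out while the wand is off the drain, never tilt the joystick to the bar side, and leave the jug, mug and tamper where they stand.

Things in the scene. Friction and masses are not known exactly. Their poses are not given: they have to be found in the camera images.
- column: steel steam column, fixed to the counter: a round pillar 56 mm across, 150 mm high, on a 90 mm disc; origin at the centre of its underside, z up. Its upright axis is the pivot of the wand, whose black hub (58 mm across) tops it at 150 to 185 mm.
- wand (a joint): swivel angle of the steam wand about the column's upright axis, rad. At 0 the wand points along the column's -x; growing values swing it clockwise seen from above (towards the column's +y); range -0.5 to 1.5. It is stiff (about 1.7 N at the sleeve) and stays where it is left. It starts swung well away from the drain, at 0.9 to 1.3.
- wand_sleeve (a point): middle of the black rubber sleeve on the level part of the wand: a round sleeve 22 mm thick and 50 mm long, pointing straight out from the column, its middle 90 mm from the pivot axis and 165 mm above the counter. Place to pinch from above or push from the side. Its x axis points back to the pivot.
- wand_tip (a point): lower tip of the steel wand (12 mm tube that bends down beyond the sleeve), 150 mm from the pivot axis and 77 mm above the counter.
- drain (a point): centre of the rim of the round drain cup in the drip tray: a steel cup 68 mm across, rim 26 mm above the counter, 150 mm from the pivot axis. The tray (140 by 170 mm, 18 mm high) is fixed. The wand tip must hang within 20 mm (seen from above) of this point.
- stick_pod: fixed round black pod, 120 mm across and 52 mm high, with the joystick in its middle; origin at the centre of its underside, z up. Its +y points to the side marked by the round steel dome (steam), its -y to the side marked by a 44 mm long straight bar (hot water). It may be turned to any heading up to 1.2 rad either way.
- joystick (a joint): tilt of the joystick, rad: 0 upright, positive towards the dome (the pod's +y), negative towards the bar; range -0.5 to 0.5. Steam flows fully beyond 0.3. It tilts only in this plane, on a pivot 50 mm above the counter; a spring brings it back to 0 when let go. About 4.5 N at the ball holds it at 0.3, 6 N at 0.4.
- stick_ball (a point): centre of the joystick's black ball (38 mm across), 110 mm above its pivot: 160 mm above the counter when upright. The stick below it is 12 mm thick.
- steam_dome (a point): top of the small round steel dome (22 mm across) on the pod's rim, 43 mm from the joystick's axis, 62 mm above the counter.
- lever_pod: fixed grey box 130 mm (its x) by 90 mm (its y), 60 mm high, with the supply lever in its top slot; origin at the centre of its underside. Its +x, away from the robot within 0.4 rad, is the way to push the lever. Two small steel lugs on the slot, 24 mm towards +x, mark where the detent is.
- supply_lever (a joint): supply lever, rad: range 0 (leaning 0.45 rad towards the pod's -x) to 0.9 (leaning 0.45 rad towards +x), pivot 50 mm above the counter, on the pod's centre. Starts at 0 to 0.25. It moves easily (1 to 2 N at the grip) up to about 0.45, then a stiff detent (10 to 14 N at the grip) resists until 0.6; from there it drops into the locked-off notch, 0.75 to 0.9, and stays there. Let go below 0.6 it slips back to 0.45 to 0.5.
- lever_grip (a point): centre of the lever's black crossbar, a round bar 22 mm thick and 70 mm long along the pod's y, 120 mm from the pivot (about 158 to 170 mm above the counter).
- jug: bystander: steel milk jug, 84 mm across, 100 mm high, standing on the counter; origin at the centre of its underside.
- mug: bystander: white mug, 80 mm across, 90 mm high; origin at the centre of its underside.
- tamper: bystander: steel coffee tamper, 58 mm across, 92 mm high, standing upright; origin at the centre of its underside.
There are look-alikes about, which are no part of the job. Leave any green or purple look-alike of the column alone.

How it is judged:
By the outcome, as a careful person would: the job done as asked, in the order asked, and still so for the second after the job is handed in, with the robot touching nothing.
It also fails if it takes over 72 s, if anything falls off the work surface, if the arm or the gripper's body presses on something with over 40 N, if the wrist force passes 120 N, or if a joint passes its speed limit or range.

## Working session

There is one attempt and no reset: what is moved stays moved. The work goes in short steps, Python scripts to look and compute and a tool call to move; the robot and the scene stay as the last step left them, time stands still between calls to the robot, and variables do not carry over. Pictures are saved under pics/ and viewed, at most 10 in all, crops included, and the job is handed in when it is done.

Besides the shell and the picture viewer there is one more tool, called after "Call:" in YAML: its name, and indented under it one key for each argument. step_arm: Moves the arm, as the interface text tells. Its arguments: {"type":"object","properties":{"commands":{"type":"array","items":{"type":"object","properties":{"fingers":{"type":"number"},"dx":{"type":"number"},"dy":{"type":"number"},"dz":{"type":"number"},"roll":{"type":"number"}}}},"squeeze":{"type":"number"}},"required":["commands"]}

```bash
mkdir -p pics; ls; cat > h.py <<'E'
import numpy as np, cv2
from workcell import read_state, read_camera, calibration, finish_job
def grab(n):
    c=calibration(n); p,d=read_camera(n); return p,d,c
def cloud(d,c):
    K=np.array(c["intrinsics"]); T=np.linalg.inv(np.array(c["world_to_cam"])); h,w=d.shape
    u,v=np.meshgrid(np.arange(w),np.arange(h))
    uv=np.stack([u,v],-1).reshape(-1,1,2).astype(np.float64)
    r=cv2.undistortPoints(uv,K,np.array([c["k1"],0,0,0.])).reshape(h,w,2)
    P=np.stack([r[...,0]*d,-r[...,1]*d,-d,np.ones_like(d)],-1)@T.T
    P=P[...,:3]; P[d<=0]=np.nan; return P
E
python3 - <<'E'
from h import *
for n in("top","side"):
    p,d,c=grab(n); cv2.imwrite(f"pics/{n}0.png",p); np.savez(f"{n}0.npz",P=cloud(d,c),p=p)
    print(n,c["k1"],np.round(np.linalg.inv(np.array(c["world_to_cam"]))[:3,3],2))
s=read_state();print(s["time"],s["tool_pos"],s["tcp_rot"],s["wrist_force"],s["width"])
E
```

```text
pics
top -0.0606743524383702 [0.35 0.13 1.44]
side -0.01906145734583104 [0.08 0.9  0.67]
0.1 [ 0.15756919 -0.65566666  0.23006949] [-3.11773762e+00 -3.69249795e-01  2.39647886e-04] [-0.57978713 -0.48226446  0.73021514] 1.0019138148140634
```

View pics/top0.png

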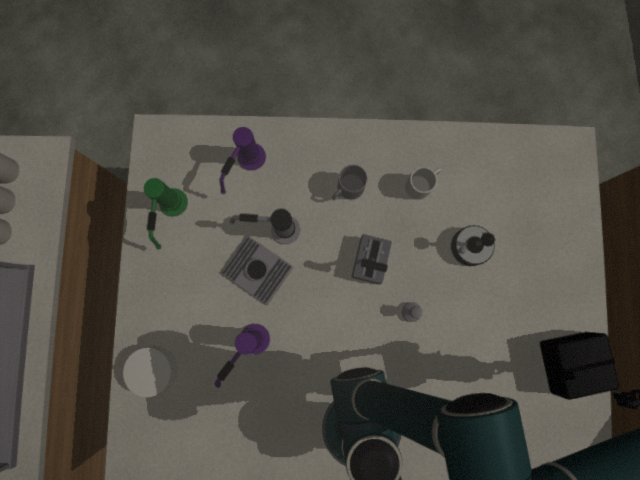

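View pics/side0.png

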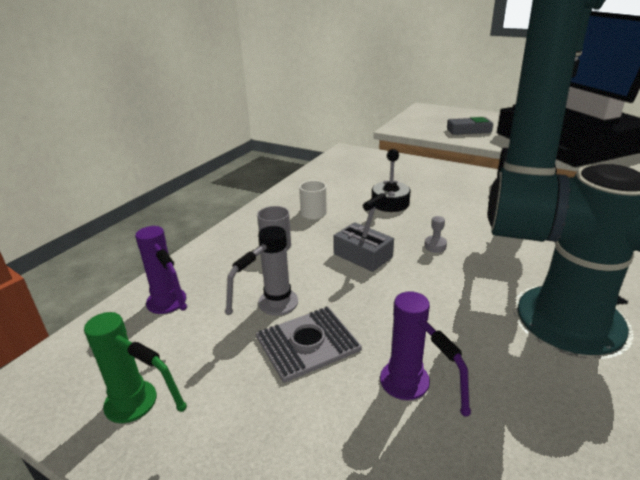

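The top view shows these candidates for the column:
- steel with a black hub at (283,222)
- green at (165,195)
- purple at (245,150)
- purple at (250,340)

I choose the steel one. Its wand sleeve is at about (248,217) and its drain cup at about (257,269). The stick pod is at (473,245), with its ball at (488,239). The lever pod is at (372,260), jug (351,181), mug (423,181), tamper (409,312).

```bash
python3 - <<'E'
from h import *
z=np.load("top0.npz");P=z["P"];p=z["p"]
a=cv2.resize(p[190:310,215:335],(400,400),interpolation=cv2.INTER_CUBIC)
b=cv2.resize(p[215:275,443:503],(400,400),interpolation=cv2.INTER_CUBIC)
cv2.imwrite("pics/crop.png",np.clip(np.hstack([a,b])*1.6,0,255).astype(np.uint8))
def roi(n,u0,u1,v0,v1,zl,zh):
    Q=P[v0:v1,u0:u1].reshape(-1,3);Q=Q[(Q[:,2]>zl)&(Q[:,2]<zh)]
    print(n,len(Q),"mid",np.round((Q.min(0)+Q.max(0))/2,4) if len(Q) else "", "size",np.round(np.ptp(Q,0),3),"med",np.round(np.median(Q,0),4))
    return Q
roi("table",320,360,300,330,-.05,.05)
roi("hub",262,305,200,240,.178,.2)
w=roi("wandlevel",228,268,205,230,.13,.2)
roi("cup",240,275,255,285,.019,.04); roi("tray",215,300,230,310,.012,.04)
roi("ball",478,500,228,252,.14,.2); roi("pod",445,500,220,270,.045,.056); roi("podmarks",445,500,220,270,.0565,.075)
g=roi("grip",350,392,235,285,.13,.2); L=roi("levpod",345,395,228,290,.05,.066)
roi("jug",330,372,160,205,.06,.12);roi("mug",405,445,165,200,.06,.12);roi("tamper",395,425,295,325,.06,.12)
for Q in (L,g,w):
    r=cv2.minAreaRect((Q[:,:2]*1000).astype(np.float32)); print(np.round(r[0],1),np.round(r[1],1),r[2])
E
```

```text
table 1197 mid [3.275e-01 7.180e-02 1.000e-04] size [0.089 0.119 0.018] med [3.275e-01 7.120e-02 1.000e-04]
hub 360 mid [0.5811 0.2434 0.1851] size [0.057 0.058 0.014] med [0.5811 0.2433 0.1847]
wandlevel 232 mid [0.5856 0.333  0.1563] size [0.023 0.105 0.048] med [0.5844 0.3305 0.1715]
cup 301 mid [0.4544 0.3224 0.0257] size [0.089 0.106 0.013] med [0.4559 0.3261 0.0215]
tray 2284 mid [0.4644 0.3175 0.0259] size [0.223 0.228 0.028] med [0.4554 0.3231 0.0167]
ball 158 mid [ 0.5436 -0.3218  0.1699] size [0.037 0.036 0.025] med [ 0.5409 -0.3189  0.1733]
pod 828 mid [ 0.5429 -0.3218  0.0505] size [0.118 0.123 0.011] med [ 0.5352 -0.3128  0.051 ]
podmarks 226 mid [ 0.5384 -0.322   0.0657] size [0.099 0.108 0.018] med [ 0.5349 -0.3126  0.0617]
grip 208 mid [ 0.4632 -0.0108  0.1735] size [0.031 0.07  0.02 ] med [ 0.463  -0.0106  0.1746]
levpod 1093 mid [ 0.493  -0.0167  0.0583] size [0.142 0.113 0.015] med [ 0.5016 -0.0144  0.0602]
jug 308 mid [0.7167 0.0548 0.0835] size [0.095 0.098 0.047] med [0.7072 0.0548 0.0856]
mug 295 mid [ 0.7276 -0.1731  0.0789] size [0.086 0.1   0.038] med [ 0.7321 -0.1692  0.0809]
tamper 128 mid [ 0.3419 -0.1417  0.0807] size [0.031 0.034 0.032] med [ 0.3408 -0.1403  0.0866]
[494.1 -16.7] [ 90.3 131.1] 77.31730651855469
[464.1 -10.5] [70.3 21.1] 77.16919708251953
[585.8 332.7] [104.8  21.5] 86.44439697265625
```

View pics/crop.png

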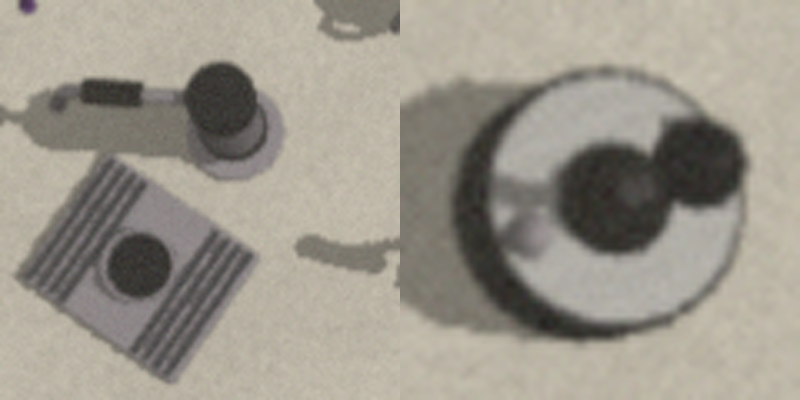

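The crop shows the steel column with its black hub and the sleeve pointing left. The drain hole is at about full-image (256,269). The steel dome is at about (462,250), lower left of the stick, so the dome side is the image's left. I'll refine the drain, wand angle and dome, then go.

```bash
cat >> h.py <<'E'
def go(x,y,z,head):
    "shift in tool axes + roll to reach world x,y,z with tool x heading (deg)"
    from scipy.spatial.transform import Rotation as R
    s=read_state(); M=R.from_rotvec(s["tcp_rot"]).as_matrix()
    h0=np.degrees(np.arctan2(M[1,0],M[0,0])); d=M.T@(np.array([x,y,z])-s["tool_pos"])
    print("shift",np.round(d,4),"roll",round((h0-head+180)%360-180,1),"t",s["time"],"F",np.round(s["wrist_force"],1),"head",round(h0,1),"q",np.round(s["q"],2),"pos",np.round(s["tool_pos"],4),"w",round(s["width"],2))
E
python3 - <<'E'
from h import *
z=np.load("top0.npz");P=z["P"];p=z["p"]; c=calibration("top")
K=np.array(c["intrinsics"]);T=np.linalg.inv(np.array(c["world_to_cam"]))
def ray(u,v,h):
    r=cv2.undistortPoints(np.array([[[u,v]]],float),K,np.array([c["k1"],0,0,0.])).ravel()
    d=T[:3,:3]@np.array([r[0],-r[1],-1]);o=T[:3,3];return o+d*(h-o[2])/d[2]
print("drain px",ray(256.4,269.5,.026))
hub=np.array([.581,.2434])
# cup by the depth: deep hole + rim
Q=P[250:290,235:280].reshape(-1,3);Q=Q[(Q[:,2]>.0225)&(Q[:,2]<.04)];print("rim",len(Q),cv2.minEnclosingCircle((Q[:,:2]*1000).astype(np.float32)),np.median(Q,0))
g=p.max(2)[250:290,235:280]; m=(g<75).astype(np.uint8); v,u=np.nonzero(m); print("dark",len(u),u.mean()+235,v.mean()+250, ray(u.mean()+235,v.mean()+250,.026))
D=P[205:232,228:270].reshape(-1,3);D=D[(D[:,2]>.155)&(D[:,2]<.19)]; D=D[np.hypot(*(D[:,:2]-hub).T)>.045]
a=np.degrees(np.arctan2(D[:,1]-hub[1],D[:,0]-hub[0]));print("wand ang",np.median(a), a.std(),len(a), np.hypot(*(D[:,:2]-hub).T).max())
print("dome ray",ray(462,250.2,.058))
Q=P[240:262,452:472].reshape(-1,3);Q=Q[(Q[:,2]>.0555)&(Q[:,2]<.07)];print("dome",len(Q),np.median(Q,0),Q.max(0))
for n,(u0,u1,v0,v1) in dict(purple2=(205,275,320,395),purple1=(215,270,120,200)).items():
    Q=P[v0:v1,u0:u1].reshape(-1,3);Q=Q[Q[:,2]>.1];print(n,Q.min(0),Q.max(0))
go(.5,-.15,.27,60); go(.586,.333,.26,87)
E
```

```text
drain px [0.45383634 0.32310135 0.026     ]
rim 129 ((461.60089111328125, 328.2633972167969), 72.76947021484375) [0.46033839 0.32331807 0.02532484]
dark 1039 256.50818094321465 269.4436958614052 [0.45401296 0.32278578 0.026     ]
wand ang 87.5471832372286 3.7997438900833376 211 0.136339009234472
dome ray [ 0.52332816 -0.28287297  0.058     ]
dome 92 [ 0.52946125 -0.2928997   0.05883768] [ 0.55407218 -0.2681502   0.06971251]
purple2 [0.12580022 0.29468823 0.10136864] [0.27825171 0.40540071 0.19197551]
purple1 [0.67421941 0.33082496 0.10007594] [0.83804177 0.42854059 0.19189067]
shift [ 0.4511 -0.4118 -0.039 ] roll -46.5 t 0.1 F [-0.6 -0.5  0.7] head 13.5 q [-1.37  0.26  1.61  0.    1.27 -0.04] pos [ 0.1576 -0.6557  0.2301] w 1.0
shift [ 0.6475 -0.8613 -0.0281] roll -73.5 t 0.1 F [-0.6 -0.5  0.7] head 13.5 q [-1.37  0.26  1.61  0.    1.27 -0.04] pos [ 0.1576 -0.6557  0.2301] w 1.0
```

Call:
step_arm:
  commands:
    - {"fingers": -1, "dx": 0.056, "dy": -0.051, "dz": -0.039, "roll": -6}
    - {"fingers": -1, "dx": 0.113, "dy": -0.103, "dz": -0.039, "roll": -12}
    - {"fingers": -1, "dx": 0.169, "dy": -0.154, "dz": -0.039, "roll": -18}
    - {"fingers": -1, "dx": 0.225, "dy": -0.206, "dz": -0.039, "roll": -24}
    - {"fingers": -1, "dx": 0.282, "dy": -0.257, "dz": -0.039, "roll": -30}
    - {"fingers": -1, "dx": 0.338, "dy": -0.309, "dz": -0.039, "roll": -36}
    - {"fingers": -1, "dx": 0.394, "dy": -0.36, "dz": -0.039, "roll": -42}
    - {"fingers": -1, "dx": 0.451, "dy": -0.412, "dz": -0.039, "roll": -46.5}

```text
time: 1.1
tool_pos: [0.4343, -0.2463, 0.2699]
tcp_rot: [2.719, 1.575, 0.0]
wrist_force: [0.3, -1.1, 0.4]
width: 1.004
grip_force: 0.0
```

```bash
python3 -c "
from h import *
go(.585,.333,.26,87.5)"
```

```text
shift [ 0.5775 -0.1576  0.0099] roll -27.3 t 1.1 F [ 0.3 -1.1  0.4] head 60.2 q [-0.57 -0.1   1.92 -0.    1.32 -0.04] pos [ 0.4343 -0.2463  0.2699] w 1.0
```

Call:
step_arm:
  commands:
    - {"fingers": -1, "dx": 0.06, "dy": -0.016, "dz": 0.0, "roll": -4}
    - {"fingers": -1, "dx": 0.12, "dy": -0.032, "dz": 0.0, "roll": -8}
    - {"fingers": -1, "dx": 0.18, "dy": -0.048, "dz": 0.0, "roll": -12}
    - {"fingers": -1, "dx": 0.24, "dy": -0.065, "dz": 0.0, "roll": -16}
    - {"fingers": -1, "dx": 0.3, "dy": -0.081, "dz": 0.0, "roll": -20}
    - {"fingers": -1, "dx": 0.36, "dy": -0.097, "dz": 0.0, "roll": -24}
    - {"fingers": -1, "dx": 0.42, "dy": -0.113, "dz": 0.0, "roll": -27}
    - {"fingers": -1, "dx": 0.48, "dy": -0.13, "dz": 0.0, "roll": -27}

```text
time: 2.1
tool_pos: [0.561, 0.2344, 0.2697]
tcp_rot: [2.278, 2.163, -0.001]
wrist_force: [0.4, -0.5, 0.8]
width: 1.003
grip_force: 0.0
```

```bash
python3 -c "
from h import *
go(.585,.333,.22,87.5)"
```

```text
shift [0.0997 0.0189 0.0496] roll -0.5 t 2.1 F [ 0.4 -0.5  0.8] head 87.0 q [ 0.35  0.12  1.71 -0.    1.32  0.41] pos [0.561  0.2344 0.2697] w 1.0
```

Call:
step_arm:
  commands:
    - {"fingers": -1, "dx": 0.05, "dy": 0.01, "dz": 0.02, "roll": -0.5}
    - {"fingers": -1, "dx": 0.1, "dy": 0.019, "dz": 0.045, "roll": -0.5}
    - {"fingers": -1, "dx": 0.1, "dy": 0.019, "dz": 0.045, "roll": -0.5}
    - {"fingers": -1, "dx": 0.1, "dy": 0.019, "dz": 0.045, "roll": -0.5}

```text
time: 2.6
tool_pos: [0.5848, 0.3309, 0.2245]
tcp_rot: [2.268, 2.173, -0.003]
wrist_force: [-0.7, 0.5, -0.1]
width: 1.001
grip_force: 0.0
```

```bash
python3 - <<'E'
from h import *
p,d,c=grab("wrist");P=cloud(d,c);cv2.imwrite("pics/w1.png",p)
Q=P.reshape(-1,3);hub=np.array([.581,.2434])
m=(Q[:,2]>.155)&(Q[:,2]<.185);D=Q[m]; r=np.hypot(*(D[:,:2]-hub).T); D=D[(r>.06)&(r<.12)]
a=np.degrees(np.arctan2(D[:,1]-hub[1],D[:,0]-hub[0]));print(len(a),np.median(a) if len(a) else"",D.min(0),D.max(0))
go(.585,.333,.146,87.5)
E
```

```text
3682 87.34863545106474 [0.57322088 0.30329038 0.15995718] [0.59651676 0.36326264 0.17835622]
shift [ 0.0025 -0.0004  0.0795] roll -0.0 t 2.65 F [0.2 0.5 0.2] head 87.5 q [ 0.48  0.26  1.62 -0.    1.26  0.52] pos [0.5853 0.3305 0.2255] w 1.0
```

View pics/w1.png

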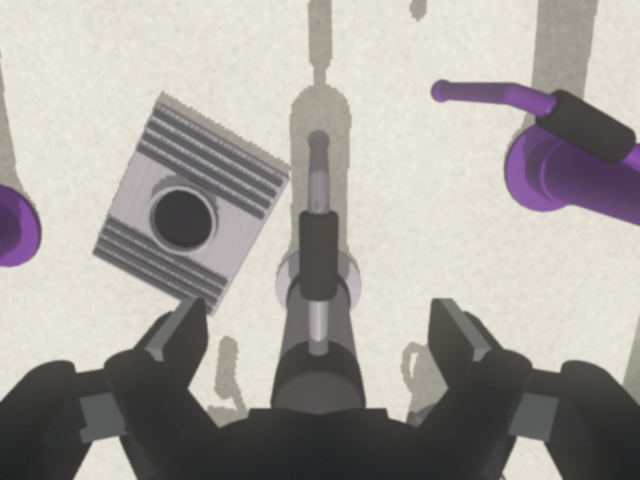

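The wrist view shows the sleeve at (318,255), midway between the finger pads, with the drain cup at (183,220). I descend and pinch.

Call:
step_arm:
  commands:
    - {"fingers": -1, "dx": 0.002, "dy": 0, "dz": 0.045, "roll": 0}
    - {"fingers": -1, "dx": 0.002, "dy": 0, "dz": 0.078, "roll": 0}
    - {"fingers": -1, "dx": 0.002, "dy": 0, "dz": 0.078, "roll": 0}
    - {"fingers": 1, "dx": 0.002, "dy": 0, "dz": 0.078, "roll": 0}
    - {"fingers": 1, "dx": 0.002, "dy": 0, "dz": 0.078, "roll": 0}
    - {"fingers": 1, "dx": 0.002, "dy": 0, "dz": 0.078, "roll": 0}
    - {"fingers": 1, "dx": 0.002, "dy": 0, "dz": 0.078, "roll": 0}
    - {"fingers": 1, "dx": 0.002, "dy": 0, "dz": 0.078, "roll": 0}
  squeeze: 25

```text
time: 3.65
tool_pos: [0.5859, 0.3337, 0.1487]
tcp_rot: [2.269, 2.172, 0.003]
wrist_force: [-1.9, -0.7, 5.9]
width: 0.246
grip_force: 24.7
```

```bash
python3 - <<'E'
from h import *
s=read_state();hub=np.array([.581,.2434]);v=s["tool_pos"][:2]-hub;r=np.hypot(*v);a0=np.arctan2(v[1],v[0]);print(r,np.degrees(a0),s["grip_force"])
for k in range(1,9):
    a=a0+np.radians(60.5*k/8); go(*(hub+r*np.array([np.cos(a),np.sin(a)])),s["tool_pos"][2],87.5+60.5*k/8)
E
```

```text
0.09043608697787056 86.9094824567223 24.74484533071518
shift [-0.0007 -0.0119 -0.    ] roll -7.6 t 3.65 F [-1.9 -0.7  5.9] head 87.5 q [0.48 0.32 1.69 0.   1.13 0.52] pos [0.5859 0.3337 0.1487] w 0.25
shift [-0.0029 -0.0236 -0.    ] roll -15.1 t 3.65 F [-1.9 -0.7  5.9] head 87.5 q [0.48 0.32 1.69 0.   1.13 0.52] pos [0.5859 0.3337 0.1487] w 0.25
shift [-0.0066 -0.035  -0.0001] roll -22.7 t 3.65 F [-1.9 -0.7  5.9] head 87.5 q [0.48 0.32 1.69 0.   1.13 0.52] pos [0.5859 0.3337 0.1487] w 0.25
shift [-0.0118 -0.0457 -0.0001] roll -30.2 t 3.65 F [-1.9 -0.7  5.9] head 87.5 q [0.48 0.32 1.69 0.   1.13 0.52] pos [0.5859 0.3337 0.1487] w 0.25
shift [-0.0184 -0.0556 -0.0001] roll -37.8 t 3.65 F [-1.9 -0.7  5.9] head 87.5 q [0.48 0.32 1.69 0.   1.13 0.52] pos [0.5859 0.3337 0.1487] w 0.25
shift [-0.0262 -0.0646 -0.0001] roll -45.4 t 3.65 F [-1.9 -0.7  5.9] head 87.5 q [0.48 0.32 1.69 0.   1.13 0.52] pos [0.5859 0.3337 0.1487] w 0.25
shift [-0.0352 -0.0725 -0.0001] roll -52.9 t 3.65 F [-1.9 -0.7  5.9] head 87.5 q [0.48 0.32 1.69 0.   1.13 0.52] pos [0.5859 0.3337 0.1487] w 0.25
shift [-0.0451 -0.0792 -0.0002] roll -60.5 t 3.65 F [-1.9 -0.7  5.9] head 87.5 q [0.48 0.32 1.69 0.   1.13 0.52] pos [0.5859 0.3337 0.1487] w 0.25
```

Call:
step_arm:
  commands:
    - {"fingers": 1, "dx": -0.001, "dy": -0.012, "dz": 0, "roll": -7.6}
    - {"fingers": 1, "dx": -0.003, "dy": -0.024, "dz": 0, "roll": -15.1}
    - {"fingers": 1, "dx": -0.0065, "dy": -0.035, "dz": 0, "roll": -22.7}
    - {"fingers": 1, "dx": -0.012, "dy": -0.0457, "dz": 0, "roll": -30.2}
    - {"fingers": 1, "dx": -0.0185, "dy": -0.0556, "dz": 0, "roll": -37.8}
    - {"fingers": 1, "dx": -0.026, "dy": -0.0646, "dz": 0, "roll": -45.4}
    - {"fingers": 1, "dx": -0.035, "dy": -0.0725, "dz": 0, "roll": -52.9}
    - {"fingers": 1, "dx": -0.045, "dy": -0.079, "dz": 0, "roll": -60.5}

```text
time: 4.65
tool_pos: [0.5046, 0.2922, 0.1486]
tcp_rot: [0.86, 3.021, 0.003]
wrist_force: [-2.1, -0.9, 7.4]
width: 0.247
grip_force: 25.6
```

Call:
step_arm:
  commands:
    - {"fingers": 1, "dx": 0, "dy": 0, "dz": 0, "roll": 0}
    - {"fingers": 1, "dx": 0, "dy": 0, "dz": 0, "roll": 0}

```text
time: 4.9
tool_pos: [0.5043, 0.2918, 0.1486]
tcp_rot: [0.866, 3.02, 0.001]
wrist_force: [-3.6, -2.7, 7.3]
width: 0.244
grip_force: 25.0
```

```bash
python3 - <<'E'
from h import *
s=read_state();hub=np.array([.581,.2434]);v=s["tool_pos"][:2]-hub;print(np.hypot(*v),np.degrees(np.arctan2(v[1],v[0])),s["grip_force"])
a=np.radians(147.9);go(*(hub+.09*np.array([np.cos(a),np.sin(a)])),s["tool_pos"][2],147.9)
E
```

```text
0.09067347697173486 147.70863512699248 24.997949302196503
shift [-0.0007 -0.0003 -0.    ] roll 0.1 t 4.9 F [-3.6 -2.7  7.3] head 148.0 q [ 0.48  0.16  1.89  0.    1.09 -0.53] pos [0.5043 0.2918 0.1486] w 0.24
```

Release, rise, and check the wand with the wrist and side cameras.

Call:
step_arm:
  commands:
    - {"fingers": -1, "dx": 0, "dy": 0, "dz": 0}
    - {"fingers": -1, "dx": 0, "dy": 0, "dz": 0}
    - {"fingers": -1, "dx": 0, "dy": 0, "dz": 0}
    - {"fingers": -1, "dx": 0, "dy": 0, "dz": 0}
    - {"fingers": -1, "dx": 0, "dy": 0, "dz": -0.05}
    - {"fingers": -1, "dx": 0, "dy": 0, "dz": -0.11}
    - {"fingers": -1, "dx": 0, "dy": 0, "dz": -0.12}
    - {"fingers": -1, "dx": 0, "dy": 0, "dz": -0.12}

```text
invalid input
```

```bash
python3 - <<'E'
from h import *
hub=np.array([.581,.2434])
p,d,c=grab("wrist");P=cloud(d,c);cv2.imwrite("pics/w2.png",p)
Q=P.reshape(-1,3)
D=Q[(Q[:,2]>.155)&(Q[:,2]<.185)];r=np.hypot(*(D[:,:2]-hub).T); D=D[(r>.05)&(r<.12)]
a=np.degrees(np.arctan2(D[:,1]-hub[1],D[:,0]-hub[0]));print("wand",len(a),np.median(a))
D=Q[(Q[:,2]>.08)&(Q[:,2]<.185)];r=np.hypot(*(D[:,:2]-hub).T); D=D[(r>.13)&(r<.165)&(D[:,1]>.26)];print("tip zone",len(D),np.median(D,0))
D=Q[(Q[:,2]>.022)&(Q[:,2]<.032)&(np.hypot(Q[:,0]-.454,Q[:,1]-.323)<.04)];print("rim",len(D),cv2.minEnclosingCircle((D[:,:2]*1000).astype(np.float32)))
print(go(.45,.0,.27,70))
E
```

```text
wand 11294 147.8971281804531
tip zone 2300 [0.46215182 0.31858532 0.13929536]
rim 1656 ((454.8392639160156, 323.3269958496094), 34.125244140625)
shift [-0.1086 -0.2763 -0.1215] roll 78.0 t 4.95 F [-3.7 -2.2  7.4] head 148.0 q [ 0.48  0.16  1.89  0.    1.09 -0.53] pos [0.5044 0.2919 0.1486] w 0.25
None
```

View pics/w2.png

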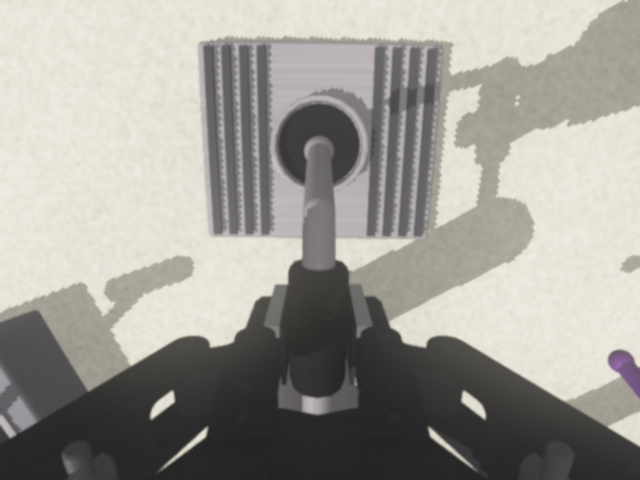

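The wand tip shows at (319,147), centred over the cup at (319,143), while the fingers still hold the sleeve. The rim fit is (0.455,0.323) with radius 34 mm. The last call was refused because it had no roll, so I send it again.

Call:
step_arm:
  commands:
    - {"fingers": -1, "dx": 0, "dy": 0, "dz": 0, "roll": 0}
    - {"fingers": -1, "dx": 0, "dy": 0, "dz": 0, "roll": 0}
    - {"fingers": -1, "dx": 0, "dy": 0, "dz": 0, "roll": 0}
    - {"fingers": -1, "dx": 0, "dy": 0, "dz": 0, "roll": 0}
    - {"fingers": -1, "dx": 0, "dy": 0, "dz": -0.05, "roll": 0}
    - {"fingers": -1, "dx": 0, "dy": 0, "dz": -0.11, "roll": 0}
    - {"fingers": -1, "dx": 0, "dy": 0, "dz": -0.12, "roll": 0}
    - {"fingers": -1, "dx": 0, "dy": 0, "dz": -0.12, "roll": 0}

```text
time: 5.95
tool_pos: [0.5049, 0.2921, 0.2681]
tcp_rot: [0.865, 3.018, 0.002]
wrist_force: [-0.2, 0.4, -0.5]
width: 0.997
grip_force: 0.0
```

```bash
python3 - <<'E'
from h import *
hub=np.array([.581,.2434])
p,d,c=grab("wrist");Q=cloud(d,c).reshape(-1,3)
D=Q[(Q[:,2]>.155)&(Q[:,2]<.185)];r=np.hypot(*(D[:,:2]-hub).T); D=D[(r>.05)&(r<.12)]
print("wand",len(D),np.degrees(np.median(np.arctan2(D[:,1]-hub[1],D[:,0]-hub[0]))))
print(go(.45,.0,.27,90))
E
```

```text
wand 2814 148.12135986567355
shift [-0.1086 -0.2759 -0.0036] roll 58.0 t 6.0 F [ 0.4 -0.6 -0.5] head 148.0 q [ 0.48  0.07  1.76  0.    1.31 -0.53] pos [0.504  0.2916 0.2662] w 1.0
None
```

```bash
python3 -c "
from h import *
go(.540,-.05,.27,130);go(.576,-.384,.27,117)"
```

```text
shift [-0.2115 -0.2706 -0.0036] roll 18.0 t 6.0 F [ 0.4 -0.6 -0.5] head 148.0 q [ 0.48  0.07  1.76  0.    1.31 -0.53] pos [0.504  0.2916 0.2662] w 1.0
shift [-0.4189 -0.5348 -0.0035] roll 31.0 t 6.0 F [ 0.4 -0.6 -0.5] head 148.0 q [ 0.48  0.07  1.76  0.    1.31 -0.53] pos [0.504  0.2916 0.2662] w 1.0
```

Call:
step_arm:
  commands:
    - {"fingers": 1, "dx": -0.038, "dy": -0.048, "dz": -0.002, "roll": 3}
    - {"fingers": 1, "dx": -0.076, "dy": -0.097, "dz": -0.004, "roll": 6}
    - {"fingers": 1, "dx": -0.114, "dy": -0.145, "dz": -0.004, "roll": 9}
    - {"fingers": 1, "dx": -0.152, "dy": -0.194, "dz": -0.004, "roll": 12}
    - {"fingers": 1, "dx": -0.19, "dy": -0.243, "dz": -0.004, "roll": 15}
    - {"fingers": 1, "dx": -0.228, "dy": -0.291, "dz": -0.004, "roll": 18}
    - {"fingers": 1, "dx": -0.266, "dy": -0.34, "dz": -0.004, "roll": 21}
    - {"fingers": 1, "dx": -0.304, "dy": -0.388, "dz": -0.004, "roll": 24}

```text
time: 7.0
tool_pos: [0.5553, -0.1998, 0.2679]
tcp_rot: [-1.475, -2.768, 0.0]
wrist_force: [0.6, 0.1, 0.6]
width: -0.001
grip_force: 0.0
```

```bash
python3 -c "
from h import *
go(.576,-.384,.27,117)"
```

```text
shift [-0.1645 -0.0855 -0.0025] roll 6.9 t 7.0 F [0.6 0.1 0.6] head 123.9 q [-0.39  0.09  1.74  0.    1.32 -0.98] pos [ 0.5553 -0.1998  0.2679] w -0.0
```

Call:
step_arm:
  commands:
    - {"fingers": 1, "dx": -0.055, "dy": -0.028, "dz": 0, "roll": 3}
    - {"fingers": 1, "dx": -0.11, "dy": -0.057, "dz": 0, "roll": 5}
    - {"fingers": 1, "dx": -0.155, "dy": -0.08, "dz": 0, "roll": 7}
    - {"fingers": 1, "dx": -0.155, "dy": -0.08, "dz": 0, "roll": 7}
    - {"fingers": 1, "dx": -0.155, "dy": -0.08, "dz": 0, "roll": 7}

```text
time: 7.62
tool_pos: [0.576, -0.3707, 0.2682]
tcp_rot: [-1.639, -2.674, -0.001]
wrist_force: [0.3, 0.5, 0.7]
width: -0.001
grip_force: 0.0
```

```bash
python3 - <<'E'
from h import *
p,d,c=grab("wrist");P=cloud(d,c);cv2.imwrite("pics/w3.png",p);Q=P.reshape(-1,3)
near=np.hypot(Q[:,0]-.5436,Q[:,1]+.3218)
B=Q[(Q[:,2]>.142)&(Q[:,2]<.185)&(near<.05)]
if len(B)>20:
    from scipy.optimize import least_squares
    f=least_squares(lambda c:np.linalg.norm(B-c,axis=1)-.019,[.5436,-.3218,.16],loss="soft_l1",f_scale=.002);print("ball",len(B),f.x)
D=Q[(Q[:,2]>.056)&(Q[:,2]<.066)&(near<.062)&(near>.03)];
if len(D): 
    a=np.degrees(np.arctan2(D[:,1]+.3218,D[:,0]-.5436));print("marks",len(D),np.histogram(a,18,(-180,180))[0], np.median(D[D[:,1]>-.31],0))
a=np.radians(117);n=np.array([np.cos(a),np.sin(a)]);b=np.array([.5436,-.3218]);go(*(b-.06*n),.142,117)
E
```

```text
ball 2729 [ 0.54274676 -0.32448479  0.16020369]
marks 801 [  0   0   0   0 114 146 138   0   0   0   0   0   0   0 262 141   0   0] [ 0.52529296 -0.28549722  0.05972334]
shift [-0.0025 -0.0071  0.127 ] roll 0.0 t 7.675 F [0.4 0.7 0.2] head 117.0 q [-0.61  0.27  1.53  0.    1.35 -1.08] pos [ 0.5764 -0.3702  0.269 ] w 0.0
```

View pics/w3.png

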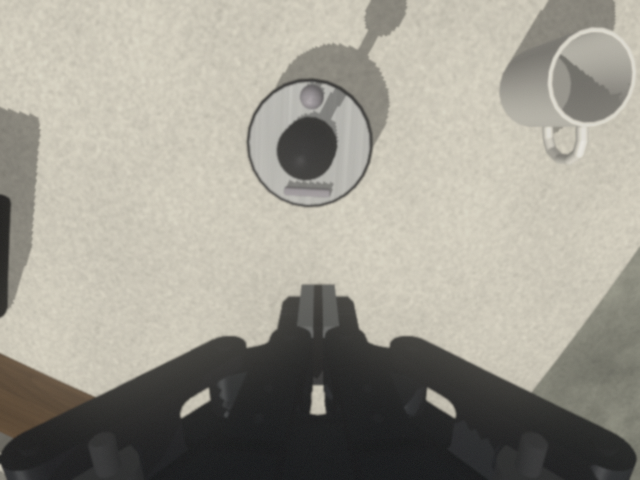

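The wrist view shows the dome ahead at (311,95), the bar on the near side at (308,188) and the ball at (306,147). The ball fits at (0.543,-0.324,0.160). I descend behind the bar side, clear of the ball, and then push forward (+dx).

```bash
python3 - <<'E'
from h import *
a=np.radians(115);n=np.array([np.cos(a),np.sin(a)]);b=np.array([.5427,-.3245])
go(*(b-.06*n),.142,115);go(*(b+.015*n),.142,115)
E
```

```text
shift [-0.0044 -0.0112  0.127 ] roll 2.0 t 7.675 F [0.4 0.7 0.2] head 117.0 q [-0.61  0.27  1.53  0.    1.35 -1.08] pos [ 0.5764 -0.3702  0.269 ] w 0.0
shift [ 0.0705 -0.0085  0.1272] roll 2.0 t 7.675 F [0.4 0.7 0.2] head 117.0 q [-0.61  0.27  1.53  0.    1.35 -1.08] pos [ 0.5764 -0.3702  0.269 ] w 0.0
```

Call:
step_arm:
  commands:
    - {"fingers": 1, "dx": -0.004, "dy": -0.011, "dz": 0.01, "roll": 2}
    - {"fingers": 1, "dx": -0.004, "dy": -0.011, "dz": 0.06, "roll": 2}
    - {"fingers": 1, "dx": -0.004, "dy": -0.011, "dz": 0.11, "roll": 2}
    - {"fingers": 1, "dx": -0.004, "dy": -0.011, "dz": 0.127, "roll": 2}
    - {"fingers": 1, "dx": -0.004, "dy": -0.011, "dz": 0.127, "roll": 2}

```text
time: 8.3
tool_pos: [0.5682, -0.3791, 0.1429]
tcp_rot: [-1.686, -2.647, -0.0]
wrist_force: [0.6, -0.0, 0.6]
width: -0.004
grip_force: 0.0
```

```bash
python3 - <<'E'
from h import *
a=np.radians(115);n=np.array([np.cos(a),np.sin(a)]);b=np.array([.5427,-.3245])
go(*(b-.03*n),.142,115);go(*(b+.015*n),.142,115)
E
```

```text
shift [ 0.0303 -0.      0.0009] roll 0.0 t 8.3 F [ 0.6 -0.   0.6] head 115.0 q [-0.62  0.34  1.67 -0.    1.13 -1.06] pos [ 0.5682 -0.3791  0.1429] w -0.0
shift [ 0.0753 -0.      0.0011] roll 0.0 t 8.3 F [ 0.6 -0.   0.6] head 115.0 q [-0.62  0.34  1.67 -0.    1.13 -1.06] pos [ 0.5682 -0.3791  0.1429] w -0.0
```

Push in (about 0.42 rad expected).

Call:
step_arm:
  commands:
    - {"fingers": 1, "dx": 0.02, "dy": 0, "dz": 0, "roll": 0}
    - {"fingers": 1, "dx": 0.032, "dy": 0, "dz": 0, "roll": 0}
    - {"fingers": 1, "dx": 0.044, "dy": 0, "dz": 0, "roll": 0}
    - {"fingers": 1, "dx": 0.056, "dy": 0, "dz": 0, "roll": 0}
    - {"fingers": 1, "dx": 0.067, "dy": 0, "dz": 0, "roll": 0}
    - {"fingers": 1, "dx": 0.076, "dy": 0, "dz": 0, "roll": 0}
    - {"fingers": 1, "dx": 0.076, "dy": 0, "dz": 0, "roll": 0}

```text
time: 9.18
tool_pos: [0.5377, -0.3113, 0.1443]
tcp_rot: [1.686, 2.648, -0.001]
wrist_force: [3.9, -5.3, -2.0]
width: 0.005
grip_force: 3.0
```

```bash
python3 - <<'E'
from h import *
s=read_state();a=np.radians(115);n=np.array([np.cos(a),np.sin(a)]);b=np.array([.5427,-.3245])
u=n@(s["tool_pos"][:2]-b);print("u",u,"tilt~",np.arcsin((u+.03)/.11),"F",s["wrist_force"],"along",n@s["wrist_force"][:2],s["time"])
E
```

```text
u 0.014056183455098872 tilt~ 0.4120741972944439 F [ 3.85368738 -5.29319113 -2.04077405] along -6.425898996848554 9.175
```

Force 6.4 N and tilt about 0.41 rad. I hold, then let it back gently.

Call:
step_arm:
  commands:
    - {"fingers": 1, "dx": 0, "dy": 0, "dz": 0, "roll": 0}
    - {"fingers": 1, "dx": 0, "dy": 0, "dz": 0, "roll": 0}
    - {"fingers": 1, "dx": 0, "dy": 0, "dz": 0, "roll": 0}
    - {"fingers": 1, "dx": 0, "dy": 0, "dz": 0, "roll": 0}
    - {"fingers": 1, "dx": 0, "dy": 0, "dz": 0, "roll": 0}
    - {"fingers": 1, "dx": 0, "dy": 0, "dz": 0, "roll": 0}
    - {"fingers": 1, "dx": 0, "dy": 0, "dz": 0, "roll": 0}
    - {"fingers": 1, "dx": 0, "dy": 0, "dz": 0, "roll": 0}

```text
time: 10.18
tool_pos: [0.538, -0.312, 0.1444]
tcp_rot: [1.686, 2.647, -0.001]
wrist_force: [3.7, -5.0, -0.9]
width: -0.0
grip_force: 2.9
```

Call:
step_arm:
  commands:
    - {"fingers": 1, "dx": 0, "dy": 0, "dz": 0, "roll": 0}
    - {"fingers": 1, "dx": 0, "dy": 0, "dz": 0, "roll": 0}
    - {"fingers": 1, "dx": 0, "dy": 0, "dz": 0, "roll": 0}
    - {"fingers": 1, "dx": 0, "dy": 0, "dz": 0, "roll": 0}
    - {"fingers": 1, "dx": 0, "dy": 0, "dz": 0, "roll": 0}
    - {"fingers": 1, "dx": 0, "dy": 0, "dz": 0, "roll": 0}
    - {"fingers": 1, "dx": 0, "dy": 0, "dz": 0, "roll": 0}
    - {"fingers": 1, "dx": -0.01, "dy": 0, "dz": 0, "roll": 0}

```text
time: 11.18
tool_pos: [0.5415, -0.3205, 0.1447]
tcp_rot: [1.686, 2.649, -0.001]
wrist_force: [1.4, -2.4, 2.4]
width: -0.0
grip_force: 1.6
```

Call:
step_arm:
  commands:
    - {"fingers": 1, "dx": -0.012, "dy": 0, "dz": 0, "roll": 0}
    - {"fingers": 1, "dx": -0.022, "dy": 0, "dz": 0, "roll": 0}
    - {"fingers": 1, "dx": -0.03, "dy": 0, "dz": 0, "roll": 0}
    - {"fingers": 1, "dx": -0.038, "dy": 0, "dz": 0, "roll": 0}
    - {"fingers": 1, "dx": -0.05, "dy": 0, "dz": 0, "roll": 0}
    - {"fingers": 1, "dx": -0.068, "dy": 0, "dz": 0, "roll": 0}
    - {"fingers": 1, "dx": -0.07, "dy": 0, "dz": -0.05, "roll": 0}
    - {"fingers": 1, "dx": -0.07, "dy": 0, "dz": -0.11, "roll": 0}

```text
time: 12.18
tool_pos: [0.5702, -0.3842, 0.2529]
tcp_rot: [-1.686, -2.645, -0.0]
wrist_force: [0.7, -1.1, 0.2]
width: -0.0
grip_force: 0.0
```

```bash
python3 - <<'E'
from h import *
p,d,c=grab("wrist");Q=cloud(d,c).reshape(-1,3)
B=Q[(Q[:,2]>.142)&(Q[:,2]<.185)&(np.hypot(Q[:,0]-.5427,Q[:,1]+.3245)<.06)]
from scipy.optimize import least_squares
f=least_squares(lambda c:np.linalg.norm(B-c,axis=1)-.019,[.5436,-.3218,.16],loss="soft_l1",f_scale=.002);print("ball",len(B),f.x)
p,d,c=grab("top");P=cloud(d,c)
hub=np.array([.581,.2434]);D=P.reshape(-1,3);D=D[(D[:,2]>.155)&(D[:,2]<.19)];r=np.hypot(*(D[:,:2]-hub).T);D=D[(r>.05)&(r<.13)];print("wand",len(D),np.degrees(np.median(np.arctan2(D[:,1]-hub[1],D[:,0]-hub[0]))))
g=P[235:285,350:392].reshape(-1,3);g=g[(g[:,2]>.13)&(g[:,2]<.2)];print("grip",len(g),cv2.minAreaRect((g[:,:2]*1000).astype(np.float32)),np.median(g,0))
go(.40,-.03,.27,102); go(.40,-.03,.15,102)
E
```

```text
ball 3166 [ 0.54219853 -0.32307207  0.16013112]
wand 197 147.84612043598278
grip 206 ((464.13458251953125, -10.383232116699219), (70.20793151855469, 21.202651977539062), 77.56259155273438) [ 0.46303858 -0.01027197  0.17440923]
shift [ 0.3978 -0.0075 -0.0112] roll 13.0 t 12.275 F [ 0.8 -0.4  0.1] head 115.0 q [-0.63  0.27  1.53 -0.    1.32 -1.06] pos [ 0.575  -0.3874  0.2643] w -0.0
shift [ 0.3994 -0.0084  0.1088] roll 13.0 t 12.275 F [ 0.8 -0.4  0.1] head 115.0 q [-0.63  0.27  1.53 -0.    1.32 -1.06] pos [ 0.575  -0.3874  0.2643] w -0.0
```

Joystick centred again at (0.542,-0.323,0.160), and the wand is still at 147.8°. The lever grip is unmoved at (0.464,-0.010). Pod +x is at heading -12.5°, so the lever is now at about 0.2 rad. I go behind it.

```bash
python3 -c "
from h import *
a=np.radians(-12.5);m=np.array([np.cos(a),np.sin(a)]);o=np.array([.494,-.0167])
go(*(o-.08*m),.27,167.5)"
```

```text
shift [ 0.4188  0.0198 -0.0113] roll -52.5 t 12.275 F [ 0.8 -0.4  0.1] head 115.0 q [-0.63  0.27  1.53 -0.    1.32 -1.06] pos [ 0.575  -0.3874  0.2643] w -0.0
```

Call:
step_arm:
  commands:
    - {"fingers": 1, "dx": 0.053, "dy": 0.002, "dz": -0.01, "roll": -8}
    - {"fingers": 1, "dx": 0.105, "dy": 0.005, "dz": -0.01, "roll": -16}
    - {"fingers": 1, "dx": 0.158, "dy": 0.007, "dz": -0.01, "roll": -24}
    - {"fingers": 1, "dx": 0.21, "dy": 0.01, "dz": -0.01, "roll": -32}
    - {"fingers": 1, "dx": 0.263, "dy": 0.012, "dz": -0.01, "roll": -40}
    - {"fingers": 1, "dx": 0.315, "dy": 0.015, "dz": -0.01, "roll": -48}
    - {"fingers": 1, "dx": 0.367, "dy": 0.017, "dz": -0.01, "roll": -52.5}
    - {"fingers": 1, "dx": 0.418, "dy": 0.02, "dz": -0.01, "roll": -52.5}
  squeeze: 60

```text
time: 13.28
tool_pos: [0.4122, 0.0046, 0.2648]
tcp_rot: [0.342, 3.121, 0.0]
wrist_force: [0.9, 0.1, 0.5]
width: 0.001
grip_force: 0.0
```

```bash
python3 -c "
from h import *
a=np.radians(-12.5);m=np.array([np.cos(a),np.sin(a)]);o=np.array([.494,-.0167])
go(*(o-.08*m),.27,167.5)"
```

```text
shift [-0.0045 -0.0031 -0.0052] roll 0.0 t 13.275 F [0.9 0.1 0.5] head 167.5 q [-0.05 -0.28  2.08  0.    1.34 -1.4 ] pos [0.4122 0.0046 0.2648] w 0.0
```

Call:
step_arm:
  commands:
    - {"fingers": 1, "dx": 0, "dy": -0.002, "dz": 0.04, "roll": 0}
    - {"fingers": 1, "dx": 0, "dy": -0.002, "dz": 0.09, "roll": 0}
    - {"fingers": 1, "dx": 0, "dy": -0.002, "dz": 0.117, "roll": 0}
    - {"fingers": 1, "dx": 0, "dy": -0.002, "dz": 0.117, "roll": 0}

```text
time: 13.78
tool_pos: [0.4102, 0.0015, 0.1452]
tcp_rot: [-0.341, -3.118, 0.0]
wrist_force: [0.6, -0.3, -0.5]
width: -0.0
grip_force: 0.0
```

```bash
python3 -c "
from h import *
a=np.radians(-12.5);m=np.array([np.cos(a),np.sin(a)]);o=np.array([.494,-.0167])
go(*(o-.052*m),.148,167.5);go(*(o+.018*m),.148,167.5)"
```

```text
shift [-0.0338  0.0003 -0.003 ] roll 0.0 t 13.775 F [ 0.6 -0.3 -0.5] head 167.5 q [-0.06 -0.18  2.23 -0.    1.1  -1.41] pos [0.4102 0.0015 0.1452] w -0.0
shift [-0.1038  0.0003 -0.0033] roll 0.0 t 13.775 F [ 0.6 -0.3 -0.5] head 167.5 q [-0.06 -0.18  2.23 -0.    1.1  -1.41] pos [0.4102 0.0015 0.1452] w -0.0
```

Call:
step_arm:
  commands:
    - {"fingers": 1, "dx": -0.025, "dy": 0, "dz": -0.003, "roll": 0}
    - {"fingers": 1, "dx": -0.04, "dy": 0, "dz": -0.003, "roll": 0}
    - {"fingers": 1, "dx": -0.053, "dy": 0, "dz": -0.003, "roll": 0}
    - {"fingers": 1, "dx": -0.065, "dy": 0, "dz": -0.003, "roll": 0}
    - {"fingers": 1, "dx": -0.075, "dy": 0, "dz": -0.003, "roll": 0}
    - {"fingers": 1, "dx": -0.085, "dy": 0, "dz": -0.003, "roll": 0}
    - {"fingers": 1, "dx": -0.093, "dy": 0, "dz": -0.003, "roll": 0}
    - {"fingers": 1, "dx": -0.1, "dy": 0, "dz": -0.003, "roll": 0}

```text
time: 14.78
tool_pos: [0.5097, -0.0201, 0.1499]
tcp_rot: [-0.342, -3.122, -0.0]
wrist_force: [-0.4, -0.2, -0.5]
width: 0.005
grip_force: 0.5
```

```bash
python3 - <<'E'
from h import *
a=np.radians(-12.5);m=np.array([np.cos(a),np.sin(a)]);o=np.array([.494,-.0167])
s=read_state();print("u",m@(s["tool_pos"][:2]-o),"F",m@s["wrist_force"][:2],s["wrist_force"])
p,d,c=grab("top");P=cloud(d,c);g=P[220:285,340:400].reshape(-1,3)
p,d,c=grab("side");g=cloud(d,c).reshape(-1,3);v=g[:,:2]-o
k=(g[:,2]>.14)&(g[:,2]<.185)&(abs(v@np.array([-m[1],m[0]]))<.04)&(v@m>-.06)&(v@m<.09)
q=g[k];uu=(q[:,:2]-o)@m; print(len(q),np.percentile(uu,[1,50,99]),np.max(q[:,2]))
cv2.imwrite("pics/s2.png",cv2.resize(p[120:300,270:450],(600,600)))
E
```

```text
u 0.016105102559865605 F -0.3310597388353101 [-0.38867114 -0.22361131 -0.45435564]
268 [0.00494723 0.02509239 0.04679414] 0.18483790832829827
```

View pics/s2.png

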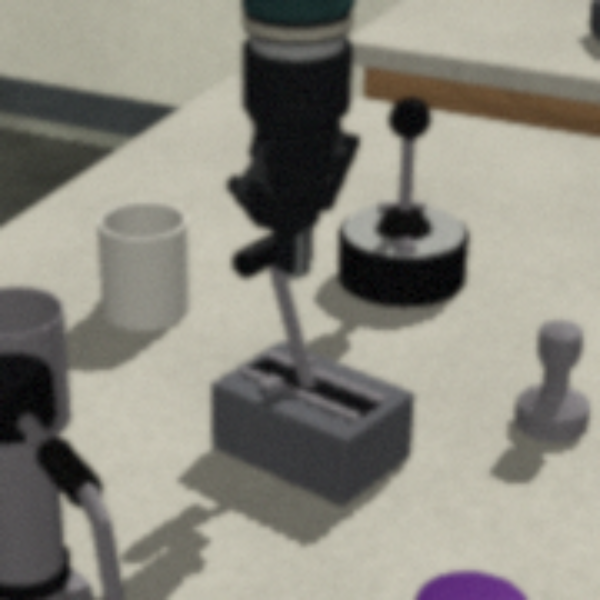

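The side crop shows the lever leaning away, crossbar at (260,252), and the joystick upright. The force has gone, so the lever has dropped. I back off and measure.

Call:
step_arm:
  commands:
    - {"fingers": 1, "dx": 0.04, "dy": 0, "dz": 0, "roll": 0}
    - {"fingers": 1, "dx": 0.09, "dy": 0, "dz": 0, "roll": 0}
    - {"fingers": 1, "dx": 0.09, "dy": 0, "dz": -0.05, "roll": 0}
    - {"fingers": 1, "dx": 0.09, "dy": 0, "dz": -0.11, "roll": 0}
    - {"fingers": 1, "dx": 0.09, "dy": 0, "dz": -0.13, "roll": 0}
    - {"fingers": 1, "dx": 0.09, "dy": 0, "dz": -0.13, "roll": 0}

```text
time: 15.62
tool_pos: [0.423, -0.0007, 0.2826]
tcp_rot: [0.341, 3.117, 0.0]
wrist_force: [-0.5, 0.9, -0.1]
width: 0.004
grip_force: 0.0
```

```bash
python3 - <<'E'
from h import *
a=np.radians(-12.5);m=np.array([np.cos(a),np.sin(a)]);o=np.array([.494,-.0167])
for n in("wrist","side"):
    p,d,c=grab(n);g=cloud(d,c).reshape(-1,3);v=g[:,:2]-o
    q=g[(g[:,2]>.14)&(g[:,2]<.185)&(abs(v@np.array([-m[1],m[0]]))<.036)&(v@m>-.06)&(v@m<.09)];uu=(q[:,:2]-o)@m
    print(n,len(q),np.percentile(uu,[2,50,98]) if len(q) else "",q[:,2].max() if len(q) else "")
    if n=="side":
        for nm,x,y,zl in(("jug",.7167,.0548,.06),("mug",.7276,-.1731,.06),("tamper",.3419,-.1417,.06),("ball",.5427,-.3245,.142)):
            b=g[(np.hypot(g[:,0]-x,g[:,1]-y)<.07)&(g[:,2]>zl)&(g[:,2]<.19)]; print(nm,len(b),np.median(b,0))
s0=np.load("side0.npz")["P"].reshape(-1,3)
for nm,x,y,zl in(("jug",.7167,.0548,.06),("mug",.7276,-.1731,.06),("tamper",.3419,-.1417,.06),("ball",.5427,-.3245,.142)):
    b=s0[(np.hypot(s0[:,0]-x,s0[:,1]-y)<.07)&(s0[:,2]>zl)&(s0[:,2]<.19)]; print(nm,len(b),np.median(b,0))
s=read_state();print(s["time"],s["tool_pos"],s["wrist_force"])
E
```

```text
wrist 0  
side 243 [0.02602117 0.03144542 0.04590438] 0.1751584328043012
jug 638 [0.72917241 0.03660788 0.08715766]
mug 470 [ 0.72441784 -0.15706428  0.07711512]
tamper 172 [ 0.3372334  -0.13146903  0.08072735]
ball 10 [ 0.52556683 -0.32247596  0.15837843]
jug 634 [0.72882644 0.03593741 0.08686141]
mug 475 [ 0.72400601 -0.15631415  0.07749974]
tamper 171 [ 0.33731748 -0.13162355  0.08121315]
ball 128 [ 0.53785084 -0.31288137  0.1653977 ]
15.725 [ 0.42105955 -0.00055798  0.27918867] [-0.19683428  0.37918216 -0.02961107]
```

The lever reads about 0.76 rad, right at the edge of the notch. I nudge it a few millimetres farther, to about 0.84, for margin.

Call:
step_arm:
  commands:
    - {"fingers": 1, "dx": 0, "dy": 0, "dz": 0.05, "roll": 0}
    - {"fingers": 1, "dx": 0, "dy": 0, "dz": 0.1, "roll": 0}
    - {"fingers": 1, "dx": 0, "dy": 0, "dz": 0.13, "roll": 0}
    - {"fingers": 1, "dx": 0, "dy": 0, "dz": 0.13, "roll": 0}
    - {"fingers": 1, "dx": -0.04, "dy": 0, "dz": 0.13, "roll": 0}
    - {"fingers": 1, "dx": -0.075, "dy": 0, "dz": 0.13, "roll": 0}
    - {"fingers": 1, "dx": -0.085, "dy": 0, "dz": 0.13, "roll": 0}
    - {"fingers": 1, "dx": -0.085, "dy": 0, "dz": 0.13, "roll": 0}

```text
time: 16.73
tool_pos: [0.5047, -0.019, 0.1506]
tcp_rot: [-0.342, -3.123, -0.0]
wrist_force: [-0.1, 0.5, -0.9]
width: -0.0
grip_force: 0.0
```

```bash
python3 - <<'E'
from h import *
a=np.radians(-12.5);m=np.array([np.cos(a),np.sin(a)]);o=np.array([.494,-.0167])
s=read_state();print("u",m@(s["tool_pos"][:2]-o),s["tool_pos"][2],"F",s["wrist_force"])
E
```

```text
u 0.010973965544447128 0.15055565944815164 F [-0.13381555  0.45801965 -0.91436036]
```

Call:
step_arm:
  commands:
    - {"fingers": 1, "dx": -0.004, "dy": 0, "dz": 0, "roll": 0}
    - {"fingers": 1, "dx": -0.008, "dy": 0, "dz": 0, "roll": 0}
    - {"fingers": 1, "dx": -0.011, "dy": 0, "dz": 0, "roll": 0}
    - {"fingers": 1, "dx": -0.014, "dy": 0, "dz": 0, "roll": 0}
    - {"fingers": 1, "dx": -0.014, "dy": 0, "dz": 0, "roll": 0}

```text
time: 17.35
tool_pos: [0.5185, -0.022, 0.1502]
tcp_rot: [0.342, 3.123, -0.0]
wrist_force: [-0.3, -0.2, -0.1]
width: -0.002
grip_force: 0.1
```

Call:
step_arm:
  commands:
    - {"fingers": 1, "dx": 0.04, "dy": 0, "dz": 0, "roll": 0}
    - {"fingers": 1, "dx": 0.09, "dy": 0, "dz": 0, "roll": 0}
    - {"fingers": 1, "dx": 0.09, "dy": 0, "dz": -0.05, "roll": 0}
    - {"fingers": 1, "dx": 0.09, "dy": 0, "dz": -0.11, "roll": 0}
    - {"fingers": 1, "dx": 0.09, "dy": -0.06, "dz": -0.13, "roll": 0}
    - {"fingers": 1, "dx": 0.09, "dy": -0.12, "dz": -0.13, "roll": 0}
    - {"fingers": 1, "dx": 0.09, "dy": -0.18, "dz": -0.13, "roll": 0}
    - {"fingers": 1, "dx": 0.09, "dy": -0.18, "dz": -0.13, "roll": 0}

```text
time: 18.35
tool_pos: [0.3905, -0.182, 0.2807]
tcp_rot: [0.353, 3.121, -0.002]
wrist_force: [0.4, 0.8, -0.4]
width: 0.001
grip_force: 0.0
```

```bash
python3 - <<'E'
from h import *
a=np.radians(-12.5);m=np.array([np.cos(a),np.sin(a)]);o=np.array([.494,-.0167])
p,d,c=grab("top");cv2.imwrite("pics/t2.png",p);g=cloud(d,c).reshape(-1,3);v=g[:,:2]-o
q=g[(g[:,2]>.145)&(g[:,2]<.185)&(abs(v@np.array([-m[1],m[0]]))<.05)&(v@m>-.06)&(v@m<.1)];uu=(q[:,:2]-o)@m
print(len(q),np.percentile(uu,[1,50,99]),cv2.minAreaRect((q[:,:2]*1000).astype(np.float32)),np.median(q,0))
hub=np.array([.581,.2434]);D=g[(g[:,2]>.155)&(g[:,2]<.19)];r=np.hypot(*(D[:,:2]-hub).T);D=D[(r>.05)&(r<.13)];print("wand",len(D),np.degrees(np.median(np.arctan2(D[:,1]-hub[1],D[:,0]-hub[0]))))
b=g[(np.hypot(g[:,0]-.5427,g[:,1]+.3245)<.06)&(g[:,2]>.142)];print("ball",(b.min(0)+b.max(0))/2)
s=read_state();print(s["time"],s["tool_pos"],s["wrist_force"])
E
```

```text
216 [0.03637714 0.04589977 0.05875793] ((539.9605712890625, -26.78099822998047), (69.43292236328125, 24.325992584228516), 77.26018524169922) [ 0.53900233 -0.02619682  0.16822498]
wand 198 147.86083212269764
ball [ 0.54226797 -0.32089209  0.16828549]
18.4 [ 0.39097537 -0.17996535  0.28043003] [-0.28675502  0.24643026 -0.44560392]
```

View pics/t2.png

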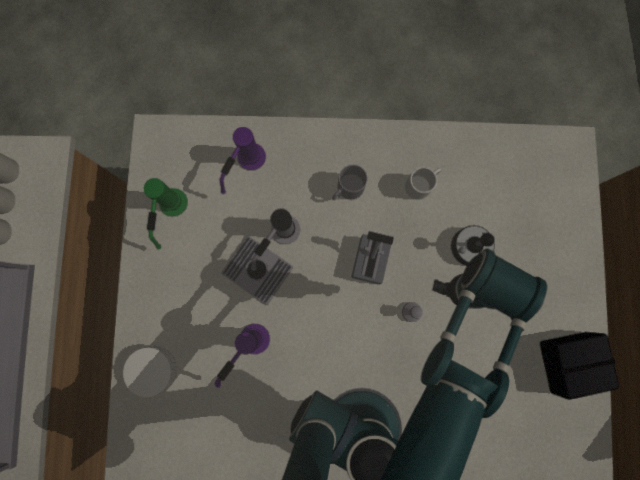

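The top view shows the lever bar over the far end of its pod at (378,238), about 0.85 rad. The wand is over the drain at (258,265), the stick is upright, and the jug, mug and tamper are where they were.

```bash
python3 -c "
from workcell import finish_job
print(finish_job())"
```

```text
the job is handed in; nothing more can be done
None
```

The steam station is closed down and the job was handed in at about 18 s: the wand hangs over the drain cup, it was blown clear for about 2 s with the joystick back at centre, the supply lever sits in the locked-off notch (about 0.85 rad), and the jug, mug and tamper were not moved.

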